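# Clamp a frozen fish block with the ratchet bar clamp

### The arm

A 6-joint arm with a two-finger parallel gripper is mounted at the origin on the work surface. World frame = base frame: x ahead of the robot, y to its left, z up, the work surface at z = 0. Lengths are in m, angles in rad, forces in N, time in s.
With the tool pointing down it reaches from about 0.275 to 1 m from the base axis. Payload 8.4 kg.
Tool frame: the origin (TCP) lies on the centre line of the jaws, within the pads' length; the fingertips stand 17 mm ahead of it and the grasp point (between the pads) lies 2 mm behind it; z points along the fingers, y is the direction in which the jaws open and shut (so a half turn about z gives the same grasp; the last joint's range is limited). The gripper opens to 85 mm and grips with 20 to 120 N. Pads are 22 mm wide; open, the fingers measure 114 mm over their backs; the gripper's body (76 mm by 85 mm) begins 54 mm behind the grasp point. The pads swing forward as they close: fully open they stand 13 mm farther back than shut.
Start: joints at [1.256, 0.353, 1.633, -0, 1.155, -0.002], TCP at [0.192, 0.595, 0.248] pointing down, gripper open.
Joint ranges: [-2.63, 2.63], [-0.92, 2.1], [0.06, 2.66], [-1.3, 4.44], [0, 2.69], [-3.02, 3.02]. Speed limits (rad/s): [2.22, 2.22, 2.79, 3.14, 3.14, 3.14].

### API

Orientations are given as [roll, pitch, yaw] about the fixed x, y, z axes, in that order (R = Rz(yaw) Ry(pitch) Rx(roll)).
In Python, from station import * gives the robot as it stands. The module is installed in compiled form; this text tells all that it offers.
- The arm moves only by the tool apply_moves, never from a script. Its argument "steps" is a list that holds one entry, the list of rows, each a list of 4 numbers: the shift along the tool's x, y, z in m, then the turn about the tool's z in rad. In form: [[[dx, dy, dz, spin], ...]]. A call has exactly 10 rows; each row shifts and turns the commanded pose from where the row before left it, along the tool's axes as they then stand; what a row does not reach is not made up. A row lasts 1/10 s, in which the tool goes at most 50 mm and 8.59 degrees, less where a joint would pass 70% of its speed; a pose out of reach is approached as far as the arm can. A call with a gripper value outside its range is refused whole. "fingers" is the finger opening in m, from 0 to 0.0854, set as the call begins (left out, the last holds). The fingers move at their own pace and stop on an object; "force" is the grip in N (left out, the last holds). Time passes only in rows, so rows that do not move let the fingers close, or fill a call up. It gives the time, the measured TCP pose, the force and the opening at its end, in the units of the state.
- observe(): the state, without advancing time (a new reading comes with each control period).
- get_image(name): name is "side" or "top" or "wrist"; returns the picture (480x640x3 uint8, red, green, blue); there is no depth.
- calibration(name): a dict with "K" (3x3 intrinsics, pixels), "extrinsics" (4x4, takes a point from camera to world coordinates); the wrist camera has in their place "hand_eye" (4x4, takes a point from camera to tool coordinates, whose origin is the TCP and whose axes are the flange's). Camera axes: x right, y down, z forward; pixel columns grow to the right and rows downward; lengths in m; the calibration is good to about 2 mm. A picture is of the moment at which its call begins: read the wrist's pose just before it. calibration takes no time and is no camera call.
- sign_off(): hands the job in, once; it reports no verdict.
The state is a dict: "time": time; "q": joint angles; "qd": joint speeds; "joint_torque": joint torques, N m; "position": TCP position; "orientation": TCP orientation; "contact_force": force on the tool from outside, world axes, zero at the start; "torque": the same for the moment, N m; "gripper_width": opening from 0.0 (shut) to 1.0 (fully open).
Only numpy, scipy, OpenCV 4.12 (cv2) and the standard library are available. Lean on these libraries where they do the work, as an engineer would, in place of code of your own. Each camera call takes 0.05 s, during which the arm holds its last target.

### The job

Slide the frozen fish block along its guide, under the hood, until it is fully home against the fixed jaw. Then squeeze and release the clamp's trigger again and again, moving the jaw in no other way, until its sprung pad presses on the block and the pad's spring is between a quarter and three quarters compressed, never bottomed. Finish while holding: keep the trigger squeezed in and do not let go; leave the other things on the counter where they are.

Things in the scene. Friction and masses are not known exactly. Their poses are not given: they have to be found in the camera images.
- clamp: Bench bar clamp, fixed to the counter, on a white plastic base plate 160 (x) x 360 (y) x 12 mm. Origin: on the counter, on the clamp's centre line (the plate reaches y=-190..170 mm). z up, y the clamping direction from the trigger end to the fixed jaw, x across. 'Clamp frame' below means this frame, in mm.
- stop_face (a point): Middle of the steel fixed jaw's face, clamp frame (0, 131, 37). The jaw is 85 wide, up to z=74. The guide: two low rails along y from -20 to 130, 8 wide, tops at z=20, inner faces at x=-30.5 and 30.5.
- hood_edge (a point): Middle of the lower front edge of the flat steel hood over the guide, clamp frame (0, 93, 70). The hood is 100 wide in x, reaches from here over the fixed jaw, underside z=70, top z=75. Its side cheeks, 5 thick, outer faces at x=-50 and 50, start at y=117.
- block: Frozen block of fish, 56 (x) x 100 (y) x 50 (z) mm, 0.24 to 0.4 kg, flesh coloured, dark skin below. Origin: centre of its underside. At the start it lies loose on the plate (z=12, clamp frame) between the rails, its y along the clamp's y, its front end about under the hood's edge, 25 to 40 mm short of home. Home against the fixed jaw its origin is at y=81, clamp frame.
- jaw: Moving jaw: toothed steel bar 16 x 10 mm, axis at z=37, from 260 mm behind to 70 behind its origin, with a plate 50 wide x 44 high at its front, then the sprung pad. Slides along clamp y, origin on the centre line at y = travel, 8..28 at the start, 115 at most. Each full squeeze and release of the trigger ratchets it on by about 10 mm (5 mm teeth; less for part strokes). A 14 N brake keeps it from going back (slip 1 mm at most).
- pad: Black rubber pad, 46 wide x 36 high x 8 mm thick, on a plunger ahead of the jaw plate. Its axes are the clamp's.
- pad_face (a point): Middle of the pad's front face, the one that meets the block, 44 mm behind the origin of jaw while the pad is free, z=37. At the start at y=-36..-16, clamp frame; the rear end of a block that is home is at y=31.
- spring (a joint): How far the pad is pressed back into the jaw, m: 0 free, 0.022 bottomed on the jaw plate's side. Spring 450 N/m (so 0.010 is 4.5 N).
- trigger (a joint): Angle of the trigger, rad: 0 released (a spring returns it), 0.36 squeezed to its stop. Hinged along x at y=-108, z=78 (clamp frame), it stands up from there, leaning 0.16 rad away from the grip at 0 and 0.20 rad towards it at 0.36: squeezing pulls its upper end to -y. Needs up to about 20 N at trigger_mid.
- lever: The trigger's black lever, 26 wide (x) x 14 thick (y), reaching 80 mm up from the hinge (at rest its top front corner is at y=-88, z=157, clamp frame); turns with trigger; origin on the hinge, z along the lever.
- trigger_mid (a point): Point on the trigger's front (+y) face, 55 mm up from the hinge: y=-92, z=131 (clamp frame) at rest, y=-112 when squeezed. A two-finger gripper from above takes grip and trigger between its fingers, one behind the grip, one in front of the trigger: 60 mm apart at rest, 40 mm squeezed.
- grip_mid (a point): Point on the rear (-y) face of the black fixed pistol grip, clamp frame (0, -152, 133). The grip is upright, 30 wide, y=-152..-134, top at z=159; below it the aluminium ratchet housing, 54 wide, y=-166..-92, top at z=76.
- steak_a: Bystander, loose: round fish steak 80 mm across, 30 high, lying beside the clamp on the robot's side. Origin: centre of its underside. Not to be moved.
- steak_b: Bystander, loose: round fish steak 72 mm across, 28 high, lying beyond the clamp. Origin: centre of its underside. Not to be moved.
- salt_jar: Bystander, loose: closed white jar 56 mm across, 85 high, steel cap, standing beyond the clamp. Origin: centre of its underside. Not to be moved.
- bowl: Bystander, loose: steel bowl 110 mm across, 50 high, on the robot's left. Origin: centre of its underside. Not to be moved.
- brush: Bystander, loose: a brush lying on the robot's right, handle along its x. Not to be moved.
- weight: Bystander, loose: brass weight 44 mm across, 45 high, on the right. Origin: centre of its underside. Not to be moved.
- steak_c: Bystander, loose: round fish steak 84 mm across, 32 high, on the left. Origin: centre of its underside. Not to be moved.
Things that resemble listed ones, but are neither listed nor needed, are in the scene too. Leave any red or yellow look-alike of the block alone.

How it is judged:
By the outcome, as a careful person would: the job done as asked, in the order asked, and still so for the second after the job is handed in, while the arm keeps its last pose, push and grip.
It also fails if it takes over 58 s, if anything falls off the work surface, if the arm or the gripper's body presses on something with over 40 N, if the wrist force passes 120 N, or if a joint passes its speed limit or range.

## Working session

There is one attempt and no reset: what is moved stays moved. The work goes in short steps, Python scripts to look and compute and a tool call to move; the robot and the scene stay as the last step left them, time stands still between calls to the robot, and variables do not carry over. Pictures are saved under pics/ and viewed, and the job is handed in when it is done.

Besides the shell and the picture viewer there is one more tool, called after "Emit:" as name(argument=value, ...) on one line, values as JSON. apply_moves: Moves the arm, as the interface text tells. Its arguments: {"type":"object","properties":{"steps":{"type":"array"},"fingers":{"type":"number"},"force":{"type":"number"}},"required":["steps"]}

```bash
mkdir -p pics; python3 - <<'E'
from station import *
import cv2,numpy as np
np.set_printoptions(precision=4,suppress=True)
s=observe();print(s['time'],s['position'],s['orientation'],s['contact_force'],s['gripper_width'])
for n in ['side','top']:
    cv2.imwrite(f'pics/{n}0.png',get_image(n)[:,:,::-1])
for n in ['side','top','wrist']:
    print(n,calibration(n))
E
```

```text
0.0 [0.1922 0.5942 0.2475] [-3.1402 -0.      2.8288] [ 0.1094 -0.1321  0.8343] 1.0001361732152305
side {'K': array([[538.1972,   0.    , 321.6896],
       [  0.    , 538.1972, 237.2806],
       [  0.    ,   0.    ,   1.    ]]), 'extrinsics': array([[ 0.8891, -0.3588,  0.284 ,  0.1989],
       [-0.4575, -0.7094,  0.5361, -0.6623],
       [ 0.0091, -0.6066, -0.7949,  1.0713],
       [ 0.    ,  0.    ,  0.    ,  1.    ]])}
top {'K': array([[534.2547,   0.    , 313.1534],
       [  0.    , 534.2547, 242.4954],
       [  0.    ,   0.    ,   1.    ]]), 'extrinsics': array([[-0.0202, -0.9822,  0.187 ,  0.2424],
       [-0.9997,  0.0169, -0.0194,  0.0292],
       [ 0.0159, -0.1873, -0.9822,  1.5782],
       [ 0.    ,  0.    ,  0.    ,  1.    ]])}
wrist {'K': array([[331.1988,   0.    , 321.7618],
       [  0.    , 331.1988, 235.6165],
       [  0.    ,   0.    ,   1.    ]]), 'hand_eye': array([[ 0.0013, -0.9467, -0.322 ,  0.0834],
       [ 1.    ,  0.0013,  0.0004,  0.0012],
       [ 0.0001, -0.322 ,  0.9467, -0.1253],
       [ 0.    ,  0.    ,  0.    ,  1.    ]])}
```

View pics/side0.png

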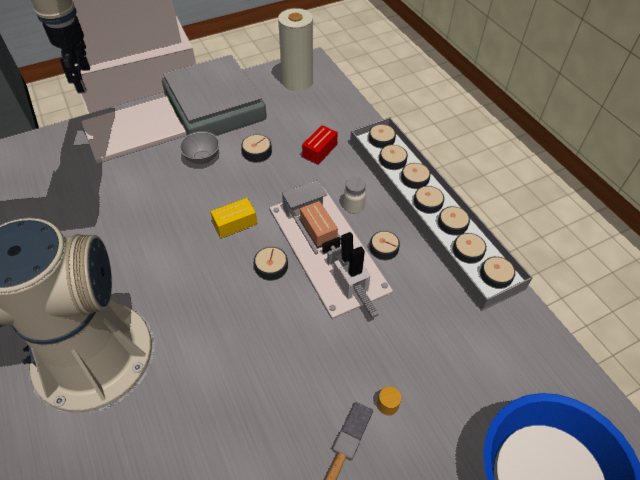

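View pics/top0.png

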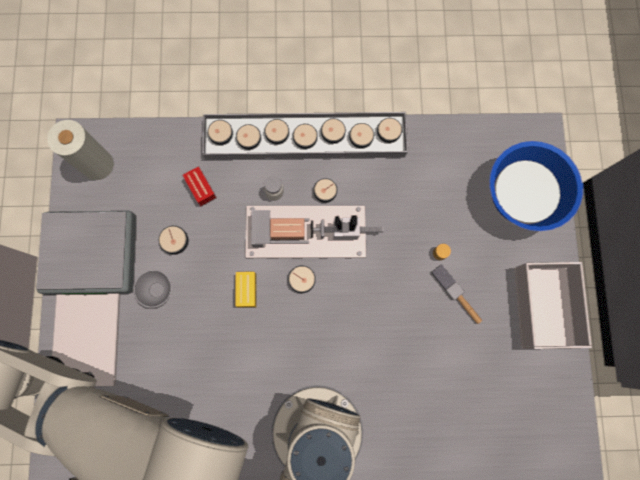

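The side picture shows the clamp at about (330,245), with the hood near (305,198), the flesh block near (320,222) and the trigger and grip near (350,255). In the top picture the plate spans (246..366, 206..258). The red block at (199,185) and the yellow one at (245,289) are look-alikes. The flesh-coloured block inside the guide, at (288,229), is the one meant. I'll enlarge it to confirm.

```bash
python3 - <<'E'
import cv2
a=cv2.imread('pics/top0.png')[195:270,235:390];b=cv2.imread('pics/side0.png')[170:325,255:405]
cv2.imwrite('pics/top0c.png',cv2.resize(a,None,fx=5,fy=5,interpolation=cv2.INTER_CUBIC))
cv2.imwrite('pics/side0c.png',cv2.resize(b,None,fx=3.8,fy=3.8,interpolation=cv2.INTER_CUBIC))
E
```

```text
(no output)
```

View pics/top0c.png

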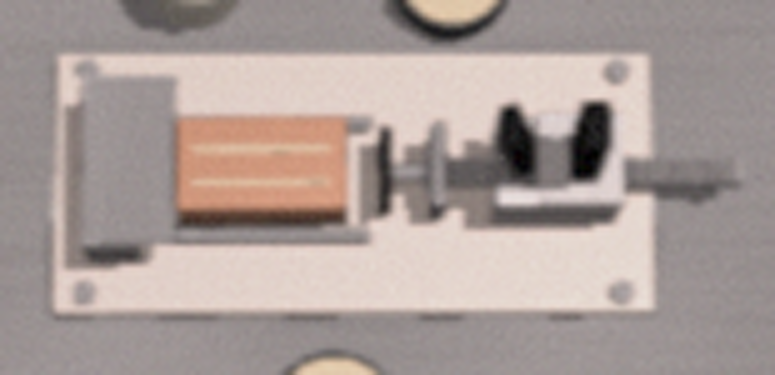

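View pics/side0c.png

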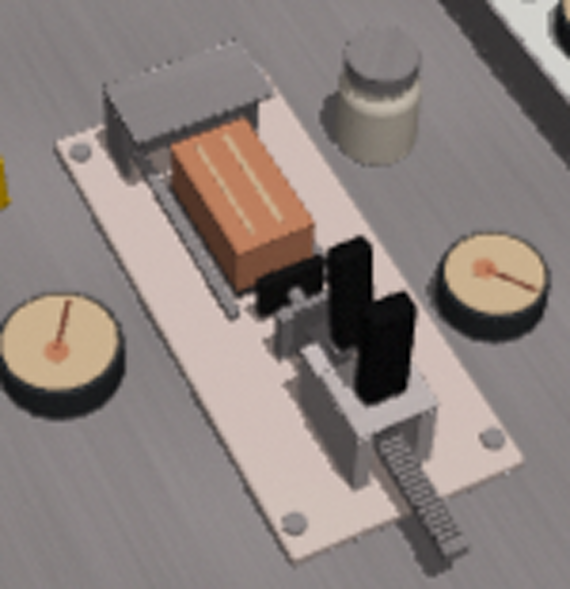

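The crops confirm it: the flesh block lies between the rails with dark skin below, just short of and under the hood. The lever and grip are the two black uprights. Next I'll fit the clamp's pose from both views.

```bash
cat > h.py <<'E'
import numpy as np,cv2
from scipy.optimize import least_squares
from station import *
np.set_printoptions(precision=4,suppress=True)
def proj(n,P):
    c=calibration(n);T=np.linalg.inv(c['extrinsics']);p=np.atleast_2d(P)@T[:3,:3].T+T[:3,3]
    u=p@c['K'].T;return u[:,:2]/u[:,2:]
def c2w(v,p):
    p=np.atleast_2d(np.array(p,float))/1000;c,s=np.cos(v[2]),np.sin(v[2])
    return np.c_[v[0]+c*p[:,0]-s*p[:,1],v[1]+s*p[:,0]+c*p[:,1],p[:,2]+(v[3] if len(v)>3 else 0)]
E
cat > fit.py <<'E'
from h import *
t=lambda a:[a[0]/5+235-.4,a[1]/5+195-.4]
s=lambda a:[a[0]/3.8+255-.37,a[1]/3.8+170-.37]
M=[('top',(-80,170,12),t((55,309))),('top',(80,170,12),t((58,55))),('top',(80,-190,12),t((649,54))),('top',(-80,-190,12),t((655,309))),
('side',(-80,170,12),s((55,149))),('side',(-80,-190,12),s((295,556))),('side',(80,-190,12),s((522,455))),
('side',(15,-152,159),s((413,299))),('side',(-15,-152,159),s((372,310))),
('top',(50,93,75),t((176,78))),('top',(-50,93,75),t((176,240)))]
def f(v,z):
    vv=list(v[:3])+[v[3] if z else 0]
    return np.concatenate([proj(n,c2w(vv,P))[0]-px for n,P,px in M])
for z in (0,1):
    r=least_squares(lambda v:f(v,z),[.5,.03,0,0],loss='soft_l1');print(r.x);print(r.fun.reshape(-1,2))
E
python3 fit.py
```

```text
[ 0.5773  0.0325 -0.0129  0.    ]
[[-1.4243  0.852 ]
 [-1.1307 -0.68  ]
 [-0.3003 -0.8371]
 [-0.1468  0.2867]
 [-0.968  -2.3116]
 [-0.6416  1.1212]
 [ 1.3323  0.6023]
 [ 2.0577  2.3271]
 [ 0.2588  4.5767]
 [-0.6303 -0.8969]
 [-0.9136  0.6405]]
[ 0.5759  0.0313 -0.0143  0.0066]
[[-1.3012  0.8821]
 [-0.933  -0.8679]
 [ 0.3927 -0.8671]
 [ 0.4911  0.479 ]
 [-1.3949 -3.5343]
 [-1.0087  0.3576]
 [ 1.3424 -0.1987]
 [ 1.9098  1.1793]
 [ 0.0284  3.4352]
 [-0.3344 -1.0383]
 [-0.6636  0.6467]]
```

Emit:
apply_moves(steps=[[[0,0,0,-0.149],[0,0,0,-0.15],[-0.019,-0.03,0,0],[-0.019,-0.03,0,0],[-0.019,-0.03,0,0],[-0.019,-0.03,0,0],[-0.019,-0.03,0,0],[-0.019,-0.03,0,0],[-0.019,-0.03,0,0],[-0.019,-0.03,0,0]]])

```text
time: 1.1
position: [0.3414, 0.3512, 0.2481]
orientation: [-3.141, -0.0, 3.128]
contact_force: [1.1, 0.8, -0.1]
gripper_width: 1.001
```

Emit:
apply_moves(steps=[[[-0.019,-0.03,0,0],[-0.019,-0.03,0,0],[-0.019,-0.03,0,0],[-0.019,-0.03,0,0],[-0.019,-0.03,0,0],[-0.019,-0.03,0,0],[-0.019,-0.03,0,0],[-0.019,-0.03,0,0],[-0.019,-0.03,0,0],[0,0,0,0]]])

```text
time: 2.1
position: [0.5099, 0.0773, 0.2481]
orientation: [-3.141, 0.001, 3.125]
contact_force: [-0.1, 1.0, -0.6]
gripper_width: 1.003
```

```bash
python3 - <<'E'
from h import *
s=observe();print(s['time'],s['position'],s['orientation'],s['contact_force'])
cv2.imwrite('pics/w1.png',get_image('wrist')[:,:,::-1])
np.save('w1.npy',np.r_[s['position'],s['orientation']])
E
```

```text
2.1 [0.5099 0.0773 0.2481] [-3.1406  0.0006  3.1249] [-0.0521  1.0497 -0.6062]
```

View pics/w1.png

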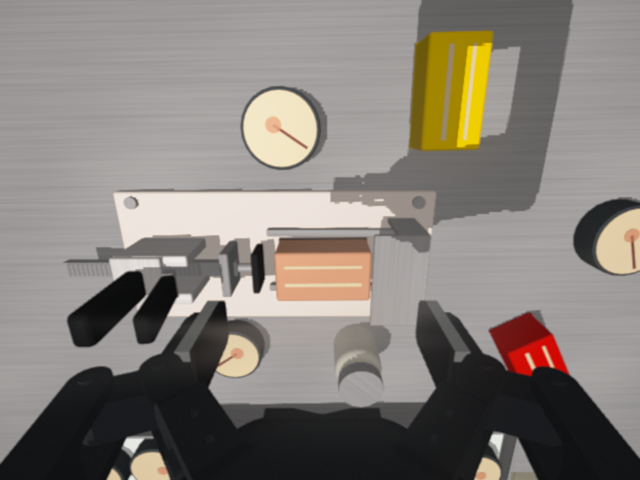

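```bash
python3 - <<'E'
import cv2
a=cv2.imread('pics/w1.png')[180:350,60:260];b=cv2.imread('pics/w1.png')[180:350,250:450]
for i,x in enumerate((a,b)): cv2.imwrite(f'pics/w1c{i}.png',cv2.resize(x,None,fx=3.5,fy=3.5,interpolation=cv2.INTER_CUBIC))
E
```

```text
(no output)
```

View pics/w1c0.png

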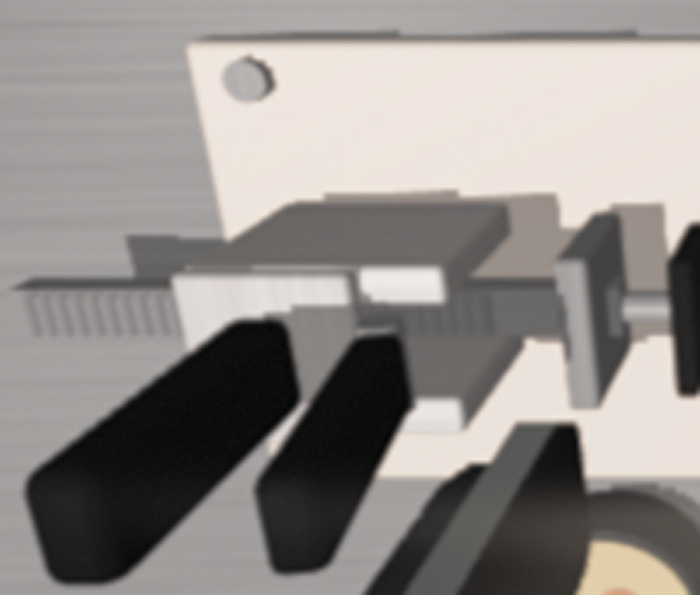

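View pics/w1c1.png

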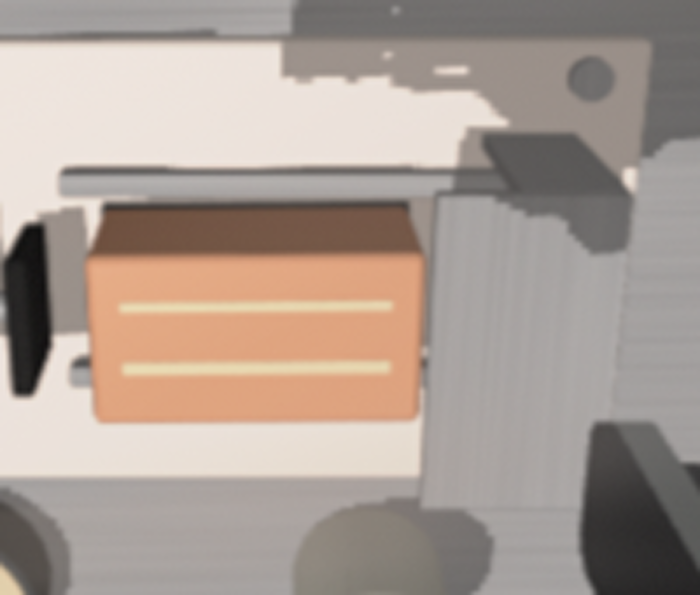

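```bash
cat >> h.py <<'E'
from scipy.spatial.transform import Rotation as Ro
def wproj(pose,P):
    c=calibration('wrist');R=Ro.from_euler('xyz',pose[3:]).as_matrix();H=c['hand_eye']
    T=np.eye(4);T[:3,:3]=R;T[:3,3]=pose[:3];T=np.linalg.inv(T@H);p=np.atleast_2d(P)@T[:3,:3].T+T[:3,3]
    u=p@c['K'].T;return u[:,:2]/u[:,2:]
E
cat > fit2.py <<'E'
from h import *
w1=np.load('w1.npy')
A=lambda x,y:[x/3.5+60-.36,y/3.5+180-.36]
B=lambda x,y:[x/3.5+250-.36,y/3.5+180-.36]
t=lambda a,b:[a/5+235-.4,b/5+195-.4]
W=[((-80,-190,12),A(189,43)),((-80,170,12),B(651,40)),((-50,93,75),B(437,193)),((50,93,75),B(422,507)),((0,-143,159),A(75,530)),
((0,-95.3,157),A(294,530)),((-27,-166,76),A(172,275)),((-27,-92,76),A(446,268)),((27,-92,76),A(466,429)),((-38.5,-20,20),B(62,170))]
T=[((-80,170,12),t(55,309)),((80,170,12),t(58,55)),((80,-190,12),t(649,54)),((-80,-190,12),t(655,309))]
def f(v):
    return np.concatenate([(wproj(w1,c2w(v,P))[0]-px) for P,px in W]+[(proj('top',c2w(v,P))[0]-px) for P,px in T])
for n in (3,4):
    r=least_squares(f,[.577,.032,-.013,0][:n],loss='soft_l1');print(r.x);print(r.fun.reshape(-1,2))
v=r.x
# block top corners z=62 by plane intersection using fit
def inter(px,z):
    g=lambda q:wproj(w1,c2w(v,(q[0],q[1],z)))[0]-px
    return least_squares(g,[0,50]).x
print('block top corners (z62)')
for p in [(90,257),(422,254),(98,420),(416,417)]: print(inter(B(*p),62))
print('pad face z=55 top-ish', inter(B(42,228),55),inter(B(30,393),55),'rail',inter(B(62,170),20))
E
python3 fit2.py
```

```text
[ 0.5769  0.0365 -0.0149]
[[-1.4019 -1.3477]
 [ 3.3063 -0.5657]
 [ 1.9591 -0.1665]
 [ 1.2014  0.5308]
 [-1.5099  1.2558]
 [-0.0092 -0.2954]
 [-0.213  -0.7971]
 [-2.3181  1.2016]
 [-0.9677  4.0293]
 [-0.0449  0.4374]
 [-2.8336  0.9201]
 [-2.4059 -0.6168]
 [-1.5576 -0.5404]
 [-1.5367  0.5972]]
[ 0.5782  0.0351 -0.0139 -0.0036]
[[-0.5836 -0.5604]
 [ 0.7192 -0.0977]
 [-0.2669 -0.0709]
 [-0.6708 -0.3594]
 [ 0.2573  0.1866]
 [ 0.7719 -1.3862]
 [ 0.8073 -0.7247]
 [-2.215   1.2041]
 [-0.897   3.4831]
 [-0.8179  0.6746]
 [-2.1667  0.7044]
 [-1.8069 -0.7069]
 [-1.2387 -0.745 ]
 [-1.161   0.2636]]
block top corners (z62)
[-25.8937  -5.0019]
[-26.7355  91.9862]
[27.9942 -5.0561]
[27.0378 92.6058]
pad face z=55 top-ish [-32.3464 -19.8588] [ 22.4653 -26.8865] rail [-39.2988 -19.0313]
```

Emit:
apply_moves(steps=[[[-0.035,-0.007,0.024,0],[-0.035,-0.007,0.024,0],[0,0,0,0.149],[0,0,0,0.149],[0,0,0,0.149],[0,0,0,0.149],[0,0,0,0.149],[0,0,0,0.149],[0,0,0,0.149],[0,0,0,0.149]]])

```text
time: 3.15
position: [0.5773, 0.0664, 0.2]
orientation: [-3.141, -0.001, 1.931]
contact_force: [0.4, -0.4, -0.4]
gripper_width: 1.001
```

Emit:
apply_moves(steps=[[[0,0,0,0.149],[0,0,0,0.149],[0,0,0,0.078],[0,0,0,0],[0,0,0,0],[0,0,0,0],[0,0,0,0],[0,0,0,0],[0,0,0,0],[0,0,0,0]]])

```text
time: 4.15
position: [0.5781, 0.0653, 0.2003]
orientation: [3.142, -0.0, 1.56]
contact_force: [0.4, -0.2, 0.2]
gripper_width: 0.998
```

```bash
python3 - <<'E'
from h import *
s=observe();print(s['time'],s['position'],s['orientation'],s['contact_force'])
cv2.imwrite('pics/w2.png',get_image('wrist')[:,:,::-1])
np.save('w2.npy',np.r_[s['position'],s['orientation']])
E
```

```text
4.15 [0.5781 0.0653 0.2003] [ 3.1416 -0.      1.5599] [ 0.3668 -0.1756  0.167 ]
```

View pics/w2.png

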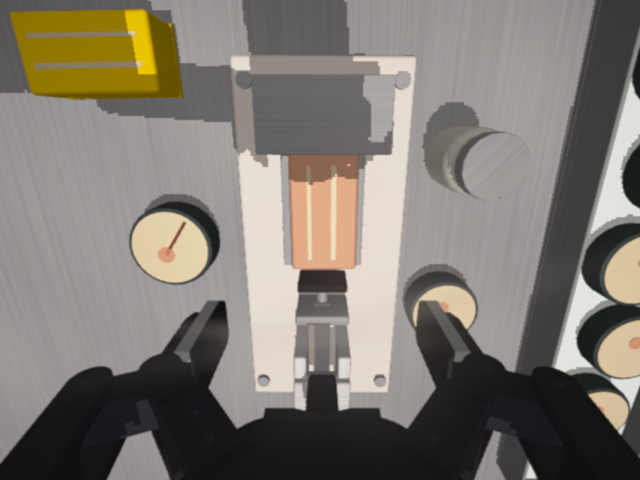

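```bash
cat > fit3.py <<'E'
exec(open('fit2.py').read().split('def f(v)')[0])
w2=np.load('w2.npy')
W2=[((-80,170,12),(231,56.5)),((80,170,12),(415.5,56.5)),((-80,-190,12),(256,391)),((80,-190,12),(387.5,391)),((-50,93,75),(253,154)),((50,93,75),(392,154))]
H0=calibration('wrist')['hand_eye'].copy()
def wp(pose,P,b):
    c=calibration('wrist');R=Ro.from_euler('xyz',pose[3:]).as_matrix();H=H0.copy();H[:3,3]+=b
    T=np.eye(4);T[:3,:3]=R;T[:3,3]=pose[:3];T=np.linalg.inv(T@H);p=np.atleast_2d(P)@T[:3,:3].T+T[:3,3]
    u=p@c['K'].T;return (u[:,:2]/u[:,2:])[0]
def f(v):
    b=v[3:]
    return np.concatenate([wp(w1,c2w(v[:3],P),b)-px for P,px in W]+[wp(w2,c2w(v[:3],P),b)-px for P,px in W2]+[b/.002])
r=least_squares(f,[.577,.032,-.013,0,0,0],loss='soft_l1');v=r.x;print(v);print(r.fun[:-3].reshape(-1,2))
np.save('v.npy',v[:3])
def inter(pose,px,z): return least_squares(lambda q:wp(pose,c2w(v[:3],(q[0],q[1],z)),v[3:])-px,[0,50]).x
print('block', inter(w2,(292,269),62),inter(w2,(355.5,268.5),62), [inter(w1,B(*p),62) for p in [(90,257),(98,420)]])
print('pad bottom front',inter(w1,B(45,228),19),'pad top front w2',inter(w2,(300,270.5),55),inter(w2,(346,270.5),55))
R=Ro.from_euler('xyz',w2[3:]).as_matrix()
for tgt in [(0.5,28,46)]:
    p=c2w(v[:3],tgt)[0];print('target',p,'tool delta',R.T@(p-w2[:3]),'yawerr',np.pi/2+v[2]-w2[5])
E
python3 fit3.py
```

```text
[ 0.5777  0.0333 -0.013  -0.0007 -0.0006 -0.0035]
[[-0.4417 -0.4144]
 [ 0.8608 -0.2482]
 [-0.1176 -0.1488]
 [-0.4478 -0.4253]
 [ 0.535   0.3421]
 [ 1.0145 -1.2751]
 [ 1.0102 -0.5833]
 [-2.0439  1.2842]
 [-0.6803  3.5485]
 [-0.6822  0.6818]
 [-1.7055 -1.281 ]
 [ 1.2591 -0.5673]
 [-0.8213 -0.1144]
 [ 0.5975  0.2691]
 [ 3.0346  0.5747]
 [-2.3355  1.047 ]]
block [-26.7414  -6.5066] [29.2608 -5.827 ] [array([-25.8989,  -5.1588]), array([27.9935, -5.267 ])]
pad bottom front [-18.9733 -26.0685] pad top front w2 [-20.2035 -11.1695] [ 21.5077 -11.0224]
target [0.5786 0.0613 0.046 ] tool delta [-0.004   0.0005  0.1543] yawerr -0.002106547797390057
```

Emit:
apply_moves(steps=[[[-0.004,0.001,0.014,0.002],[0,0,0.02,0],[0,0,0.02,0],[0,0,0.02,0],[0,0,0.02,0],[0,0,0.02,0],[0,0,0.02,0],[0,0,0.02,0],[0,0,0,0],[0,0,0,0]]], fingers=0.0854)

```text
time: 5.2
position: [0.5786, 0.061, 0.0457]
orientation: [-3.14, 0.0, 1.558]
contact_force: [-0.3, 0.3, 0.6]
gripper_width: 1.002
```

Emit:
apply_moves(steps=[[[0,0,0,0],[0,0,0,0],[0,0,0,0],[0,0,0,0],[0,0,0,0],[0,0,0,0],[0,0,0,0],[0,0,0,0],[0,0,0,0],[0,0,0,0]]], fingers=0.05, force=25)

```text
time: 6.2
position: [0.5797, 0.0613, 0.0474]
orientation: [3.14, -0.0, 1.558]
contact_force: [-0.6, -0.6, 6.5]
gripper_width: 0.65
```

```bash
python3 - <<'E'
from h import *
s=observe();print(s['time'],s['position'],s['orientation'],s['contact_force'],s['torque'],s['gripper_width'])
cv2.imwrite('pics/w3.png',get_image('wrist')[:,:,::-1])
b=get_image('side')[170:325,255:405][:,:,::-1]
cv2.imwrite('pics/s3c.png',cv2.resize(b,None,fx=3.8,fy=3.8,interpolation=cv2.INTER_CUBIC))
E
```

```text
6.2 [0.5797 0.0613 0.0474] [ 3.14   -0.0001  1.5579] [-0.612  -0.6311  6.5498] [-0.0629  0.2079  0.0284] 0.6502147614999324
```

View pics/w3.png

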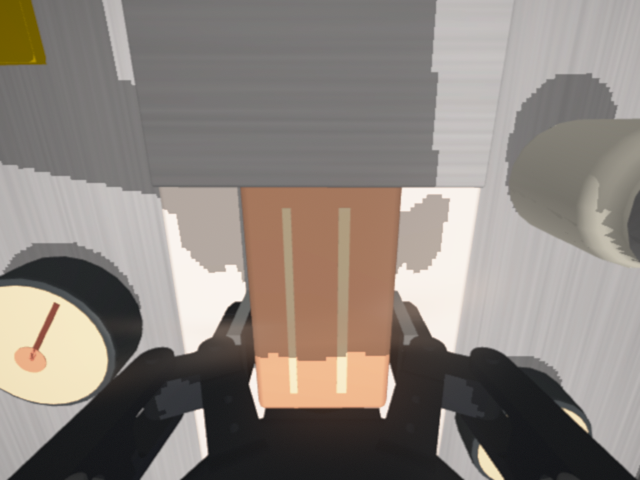

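View pics/s3c.png

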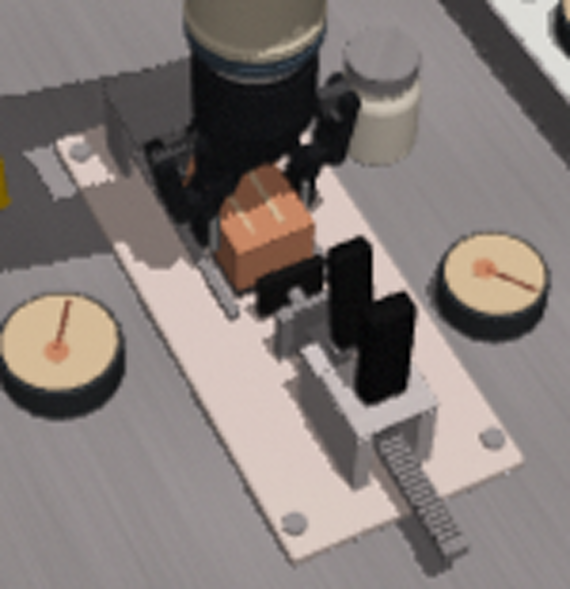

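The block is held (opening about 55 mm) and pressed lightly down. Next I slide it along the tool's +x, which is clamp +y.

Emit:
apply_moves(steps=[[[0.003,0,0,0],[0.004,0,0,0],[0.004,0,0,0],[0.004,0,0,0],[0.004,0,0,0],[0.004,0,0,0],[0.004,0,0,0],[0.003,0,0,0],[0.001,0,0,0],[0,0,0,0]]])

```text
time: 7.3
position: [0.5802, 0.092, 0.0473]
orientation: [3.14, 0.0, 1.558]
contact_force: [0.1, -2.6, 5.8]
gripper_width: 0.651
```

Emit:
apply_moves(steps=[[[0.001,0,0,0],[0.001,0,0,0],[0.001,0,0,0],[0.001,0,0,0],[0,0,0,0],[0,0,0,0],[0,0,0,0],[0,0,0,0],[0,0,0,0],[0,0,0,0]]])

```text
time: 8.3
position: [0.5803, 0.0958, 0.0473]
orientation: [3.14, 0.0, 1.558]
contact_force: [-0.5, -5.0, 6.0]
gripper_width: 0.653
```

```bash
python3 - <<'E'
from h import *
s=observe();print(s['time'],s['position'],s['orientation'],s['contact_force'],s['torque'],s['gripper_width'])
E
```

```text
8.3 [0.5803 0.0958 0.0473] [3.1398 0.0005 1.5582] [-0.4764 -4.9996  5.9812] [-0.5742  0.184   0.0762] 0.6530615354927365
```

Emit:
apply_moves(steps=[[[0.001,0,0,0],[0.001,0,0,0],[0.001,0,0,0],[0,0,0,0],[0,0,0,0],[0,0,0,0],[0,0,0,0],[0,0,0,0],[0,0,0,0],[0,0,0,0]]])

```text
time: 9.3
position: [0.5803, 0.0985, 0.0474]
orientation: [3.14, 0.001, 1.558]
contact_force: [0.4, -6.3, 6.5]
gripper_width: 0.653
```

```bash
python3 - <<'E'
from h import *
s=observe();print(s['time'],s['position'],s['contact_force'],s['torque'],s['gripper_width'])
E
```

```text
9.3 [0.5803 0.0985 0.0474] [ 0.4086 -6.3073  6.5039] [-0.8961  0.1038 -0.0094] 0.6529518303605324
```

Emit:
apply_moves(steps=[[[0.001,0,0,0],[0.001,0,0,0],[0.001,0,0,0],[0,0,0,0],[0,0,0,0],[0,0,0,0],[0,0,0,0],[0,0,0,0],[0,0,0,0],[0,0,0,0]]])

```text
time: 10.3
position: [0.5799, 0.0989, 0.0473]
orientation: [3.141, 0.004, 1.558]
contact_force: [0.1, -23.6, 10.7]
gripper_width: 0.653
```

```bash
python3 - <<'E'
from h import *
s=observe();print(s['time'],s['position'],s['contact_force'],s['torque'],s['gripper_width'])
cv2.imwrite('pics/w4.png',get_image('wrist')[:,:,::-1])
E
```

```text
10.3 [0.5799 0.0989 0.0473] [  0.0646 -23.5821  10.7311] [-3.2304  0.0548 -0.2568] 0.6531956178767564
```

View pics/w4.png

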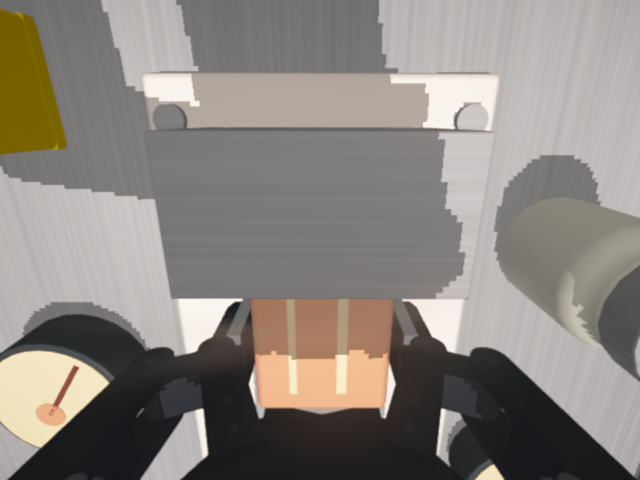

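The force rose to 24 N with no further travel, so the block is home. I'll open the fingers and rise.

Emit:
apply_moves(steps=[[[-0.001,0,0,0],[0,0,0,0],[0,0,0,0],[0,0,0,0],[0,0,0,0],[0,0,0,0],[0,0,0,0],[0,0,0,0],[0,0,0,0],[0,0,0,0]]], fingers=0.0854)

```text
time: 11.35
position: [0.5795, 0.1013, 0.0463]
orientation: [-3.142, 0.0, 1.558]
contact_force: [0.7, 0.2, -0.1]
gripper_width: 0.999
```

Emit:
apply_moves(steps=[[[0,0,-0.015,0],[0,0,-0.025,0],[0,0,-0.025,0],[0,0,-0.025,0],[0,0,-0.025,0],[0,0,-0.025,0],[0,0,-0.025,0],[0,0,-0.025,0],[0,0,0,0],[0,0,0,0]]])

```text
time: 12.35
position: [0.5797, 0.1013, 0.2375]
orientation: [3.14, -0.0, 1.558]
contact_force: [0.3, -0.2, 0.2]
gripper_width: 1.003
```

```bash
python3 - <<'E'
from h import *
s=observe();print(s['time'],s['position'],s['orientation'],s['contact_force'],s['gripper_width'],s['q'])
cv2.imwrite('pics/w5.png',get_image('wrist')[:,:,::-1])
np.save('w5.npy',np.r_[s['position'],s['orientation']])
E
```

```text
12.35 [0.5797 0.1013 0.2375] [ 3.1398 -0.0003  1.5578] [ 0.345  -0.1656  0.2185] 1.003128088473018 [ 0.1705  0.3063  1.7259 -0.      1.1075  0.1835]
```

View pics/w5.png

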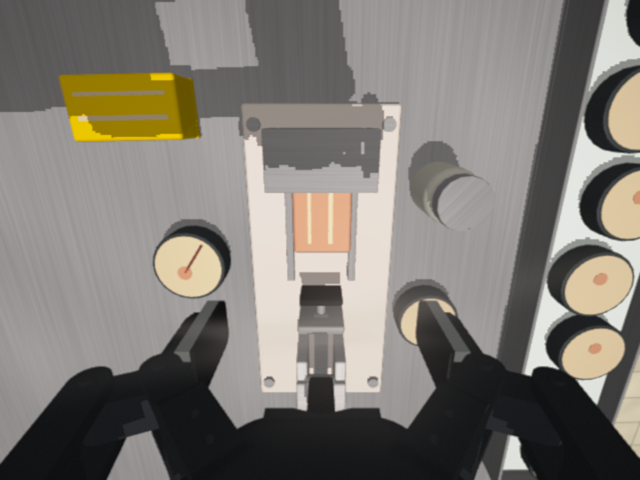

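```bash
cat > m5.py <<'E'
exec(open('fit3.py').read().split("print('block'")[0].replace('print(','(lambda *a:0)('))
w5=np.load('w5.npy')
P=print
P('block rear z62',inter(w5,(294,252.5),62),inter(w5,(351,252.5),62))
P('pad bottom z19',inter(w5,(300,286),19),inter(w5,(342,286),19),'pad top z55',inter(w5,(299,303),55))
P('pix check plate',[wp(w5,c2w(v[:3],q),v[3:]) for q in [(-80,170,12),(80,-190,12),(0,31,62)]])
R=Ro.from_euler('xyz',w5[3:]).as_matrix()
p=c2w(v[:3],(0,-131,128))[0];P('squeeze target',p,'yaw',np.pi+v[2])
E
python3 m5.py; python3 - <<'E'
import cv2
a=cv2.imread('pics/w5.png')[235:405,240:410]
cv2.imwrite('pics/w5c.png',cv2.resize(a,None,fx=3.5,fy=3.5,interpolation=cv2.INTER_CUBIC))
E
```

```text
block rear z62 [-26.509   30.4977] [29.7944 30.5321]
pad bottom z19 [-24.3676 -28.6714] [ 24.6969 -28.651 ] pad top z55 [-23.2825 -30.1838]
pix check plate [array([240.5115, 103.3754]), array([380.2794, 391.251 ]), array([320.8414, 252.0419])]
squeeze target [ 0.576  -0.0977  0.128 ] yaw 3.128637644933355
```

View pics/w5c.png

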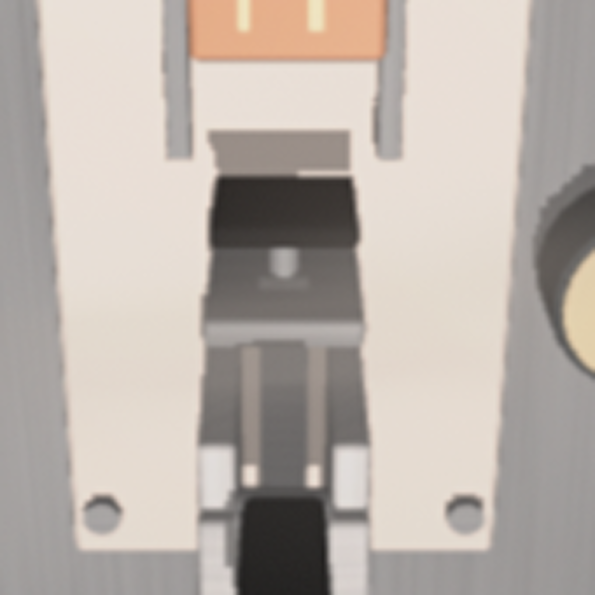

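The block's rear is at y≈30.5, where home is 31, so it is home. The pad face is at about -28.5, so it needs roughly 70 mm of travel. I'll move above the trigger with the jaws opening along clamp y.

Emit:
apply_moves(steps=[[[-0.033,0,0,0],[-0.033,0,0,0],[-0.033,0,0,0],[-0.033,0,0,0],[-0.033,0,0,0],[-0.034,-0.001,0,0],[0,0,0,-0.149],[0,0,0,-0.149],[0,0,0,-0.149],[0,0,0,-0.149]]])

```text
time: 13.4
position: [0.5751, -0.0977, 0.2349]
orientation: [-3.14, -0.002, 2.16]
contact_force: [0.4, 0.2, -0.8]
gripper_width: 0.999
```

Emit:
apply_moves(steps=[[[0,0,0,-0.149],[0,0,0,-0.149],[0,0,0,-0.149],[0,0,0,-0.149],[0,0,0,-0.149],[0,0,0,-0.149],[0,0,0,-0.08],[0,0,0,0],[0,0,0,0],[0,0,0,0]]])

```text
time: 14.4
position: [0.5757, -0.0976, 0.2358]
orientation: [3.141, -0.001, 3.126]
contact_force: [-1.0, -0.2, -0.2]
gripper_width: 0.998
```

```bash
python3 - <<'E'
from h import *
s=observe();print(s['time'],s['position'],s['orientation'],s['contact_force'],s['gripper_width'])
cv2.imwrite('pics/w6.png',get_image('wrist')[:,:,::-1])
np.save('w6.npy',np.r_[s['position'],s['orientation']])
E
```

```text
14.4 [ 0.5757 -0.0976  0.2358] [ 3.1415 -0.0008  3.1258] [-1.0316 -0.221  -0.1748] 0.9981212735045712
```

View pics/w6.png

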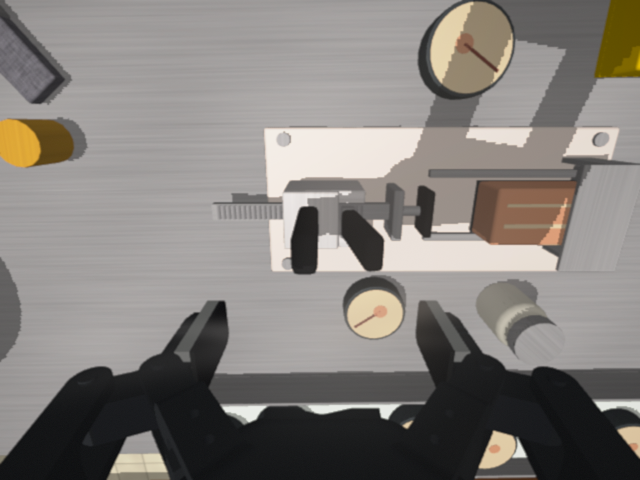

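```bash
cat > m6.py <<'E'
exec(open('fit3.py').read().split("print('block'")[0].replace('print(','(lambda *a:0)('))
w6=np.load('w6.npy');P=print
for n,q in dict(griprear=(15,-152,159),gripfront=(15,-134,159),levfront=(13,-88,157),levx0=(0,-88,157),plate=(-80,-190,12),blockrear=(-28,31,62)).items(): P(n,wp(w6,c2w(v[:3],q),v[3:]))
P('grip top z159',inter(w6,(292,270),159),inter(w6,(316,270),159),'lev',inter(w6,(382.5,268),157))
P('padface z19', inter(w6,(419.5,188),19),'block',inter(w6,(474,238),62))
E
python3 m6.py
```

```text
griprear [291.7765 275.7227]
gripfront [318.0835 275.6867]
levfront [384.9652 271.688 ]
levx0 [386.1175 254.132 ]
plate [263.8103 127.2708]
blockrear [498.3554 187.0139]
grip top z159 [  10.7147 -151.7172] [  10.7393 -135.3955] lev [ 10.2262 -89.8552]
padface z19 [-19.1606 -28.6681] block [21.614  15.8577]
```

The model predicts the grip and lever within about 2 mm. I'll descend with the centre 4 mm forward so the open front finger clears the lever.

Emit:
apply_moves(steps=[[[0,0.004,0.008,-0.003],[0,0,0.018,0],[0,0,0.018,0],[0,0,0.018,0],[0,0,0.018,0],[0,0,0.015,0],[0,0,0.008,0],[0,0,0,0],[0,0,0,0],[0,0,0,0]]])

```text
time: 15.45
position: [0.5766, -0.0938, 0.1341]
orientation: [-3.141, 0.001, 3.131]
contact_force: [-0.3, -0.5, -0.6]
gripper_width: 1.004
```

```bash
cat > look.py <<'E'
from h import *
import sys
n=sys.argv[1]
s=observe();print(s['time'],s['position'],s['orientation'],s['contact_force'],s['gripper_width'])
im=get_image('side')[:,:,::-1]
cv2.imwrite(f'pics/{n}.png',cv2.resize(im[170:325,255:405],None,fx=3.8,fy=3.8,interpolation=cv2.INTER_CUBIC))
if len(sys.argv)>2:
    cv2.imwrite(f'pics/{n}w.png',get_image('wrist')[:,:,::-1]);np.save(n+'.npy',np.r_[s['position'],s['orientation']])
E
python3 look.py a1 w
```

```text
15.45 [ 0.5766 -0.0938  0.1341] [-3.1414  0.0014  3.1307] [-0.289  -0.4912 -0.6031] 1.0039537502765248
```

View pics/a1.png

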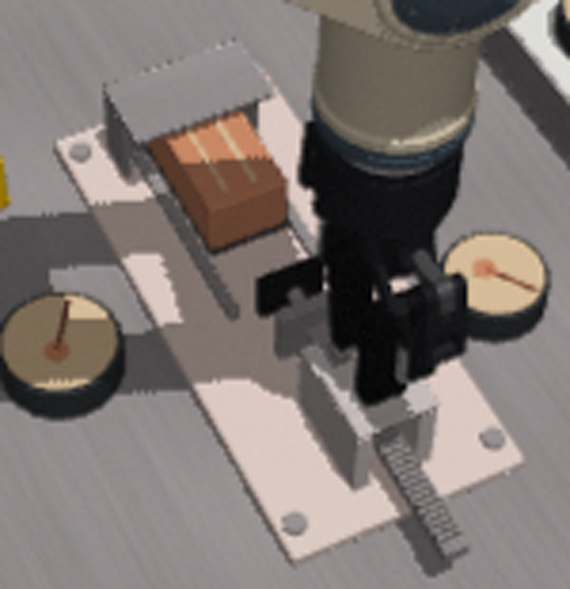

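View pics/a1w.png

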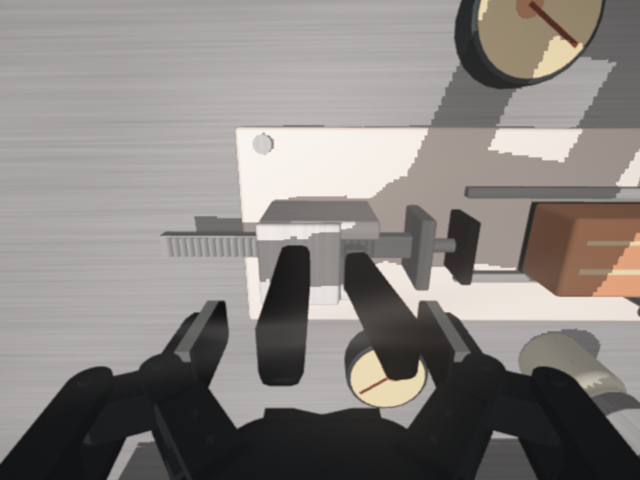

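The wrist picture shows the grip (258–308) and lever (345–425) between the open fingers, with the pad at about (462,245) and the block rear at about (530,235). First squeeze.

Emit:
apply_moves(steps=[[[0,-0.001,0,0],[0,-0.001,0,0],[0,-0.001,0,0],[0,-0.001,0,0],[0,0,0,0],[0,0,0,0],[0,0,0,0],[0,0,0,0],[0,0,0,0],[0,0,0,0]]], fingers=0.032, force=50)

```text
time: 16.55
position: [0.5766, -0.0983, 0.1352]
orientation: [-3.141, 0.002, 3.13]
contact_force: [-4.8, -3.5, 16.8]
gripper_width: 0.481
```

```bash
python3 look.py a2 w
```

```text
16.55 [ 0.5766 -0.0983  0.1352] [-3.1414  0.0018  3.1297] [-4.7879 -3.5353 16.7836] 0.4810378849748612
```

View pics/a2w.png

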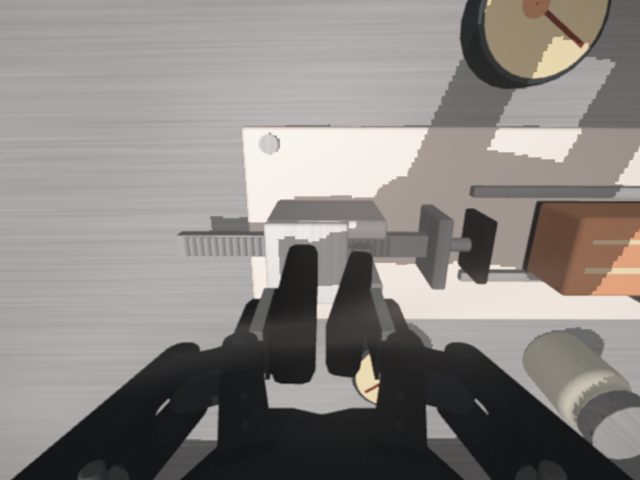

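The squeeze worked: opening 41 mm, the lever leans towards the grip, and the jaw moved forward during the squeeze. Now release.

Emit:
apply_moves(steps=[[[0,0.001,0,0],[0,0.001,0,0],[0,0.001,0,0],[0,0.001,0,0],[0,0,0,0],[0,0,0,0],[0,0,0,0],[0,0,0,0],[0,0,0,0],[0,0,0,0]]], fingers=0.0854)

```text
time: 17.65
position: [0.576, -0.0937, 0.1333]
orientation: [-3.142, 0.0, 3.131]
contact_force: [-0.6, -0.0, 0.3]
gripper_width: 0.999
```

```bash
python3 look.py a3 w; python3 - <<'E'
import cv2
for n in ['a1w','a2w','a3w']:
    a=cv2.imread(f'pics/{n}.png')[190:300,400:580]
    cv2.imwrite(f'pics/{n}_c.png',a)
cv2.imwrite('pics/cmp1.png',cv2.resize(cv2.vconcat([cv2.imread(f'pics/{n}_c.png')[:, :] for n in ['a1w','a2w','a3w']])[:330],None,fx=1.8*2/2,fy=1.8,interpolation=cv2.INTER_CUBIC))
E
```

```text
17.65 [ 0.576  -0.0937  0.1333] [-3.1416  0.      3.1308] [-0.6208 -0.0252  0.3046] 0.9992021485449567
```

View pics/a3w.png

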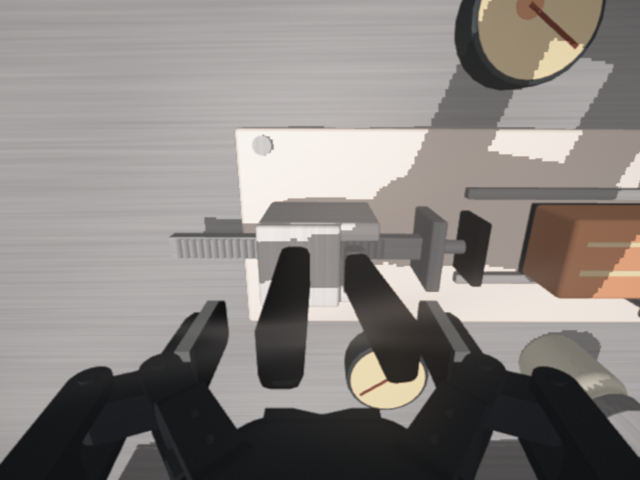

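View pics/cmp1.png

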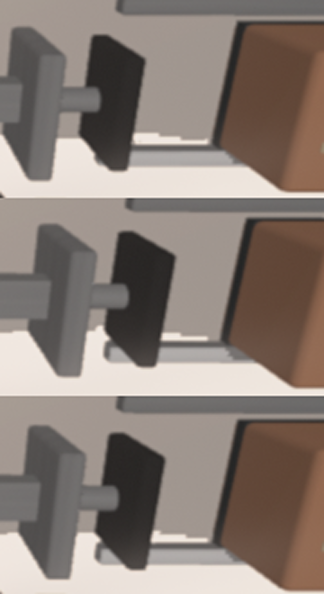

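```bash
cat > m.py <<'E'
exec(open('fit3.py').read().split("print('block'")[0].replace('print(','(lambda *a:0)('))
P=print
def meas(n,px,z): return inter(np.load(n+'.npy'),px,z)
E
cat > ma.py <<'E'
from m import *
for n,px in [('a1',(480.5,224)),('a2',(497,222)),('a3',(490.5,224.5))]: P(n,meas(n,px,55))
for n,px in [('a1',(163,233)),('a2',(178.5,233)),('a3',(171,234))]: P('bar',n,meas(n,px,42))
for n in ['a1','a3']: P([wp(np.load(n+'.npy'),c2w(v[:3],q),v[3:]) for q in [(-23,-28.5,55),(23,-28.5,55),(-23,-36.5,19),(-25,-80,37),(-8,-276,42),(-80,-190,12),(-28,31,12)]])
E
python3 ma.py
```

```text
a1 [-20.565  -23.6583]
a2 [-21.4307 -16.9177]
a3 [-21.1941 -17.3713]
bar a1 [  -9.2678 -239.2477]
bar a2 [  -8.9396 -233.3358]
bar a3 [  -9.5434 -233.2576]
[array([473.6787, 220.404 ]), array([463.6776, 283.7593]), array([442.4338, 207.0381]), array([389.6891, 210.2481]), array([111.051 , 234.5354]), array([235.4764, 126.8129]), array([527.6033, 198.8237])]
[array([473.8921, 221.7886]), array([463.8884, 285.2286]), array([442.5413, 208.2712]), array([389.7084, 211.546 ]), array([110.4336, 235.8818]), array([235.2024, 127.948 ]), array([527.844 , 200.0294])]
```

Emit:
apply_moves(steps=[[[0,-0.001,0,0],[0,-0.001,0,0],[0,-0.001,0,0],[0,-0.001,0,0],[0,0,0,0],[0,0,0,0],[0,0,0,0],[0,0,0,0],[0,0,0,0],[0,0,0,0]]], fingers=0.032, force=70)

```text
time: 18.75
position: [0.5765, -0.0984, 0.1353]
orientation: [-3.142, 0.002, 3.129]
contact_force: [-5.7, -4.6, 18.5]
gripper_width: 0.473
```

```bash
python3 look.py a4 w;python3 - <<'E'
import cv2
a=cv2.imread('pics/a4w.png')[190:400,160:520]
cv2.imwrite('pics/a4c.png',cv2.resize(a,None,fx=2.2,fy=2.2,interpolation=cv2.INTER_CUBIC))
E
```

```text
18.75 [ 0.5765 -0.0984  0.1353] [-3.1415  0.0016  3.1293] [-5.6766 -4.6207 18.514 ] 0.4731151665083396
```

View pics/a4c.png

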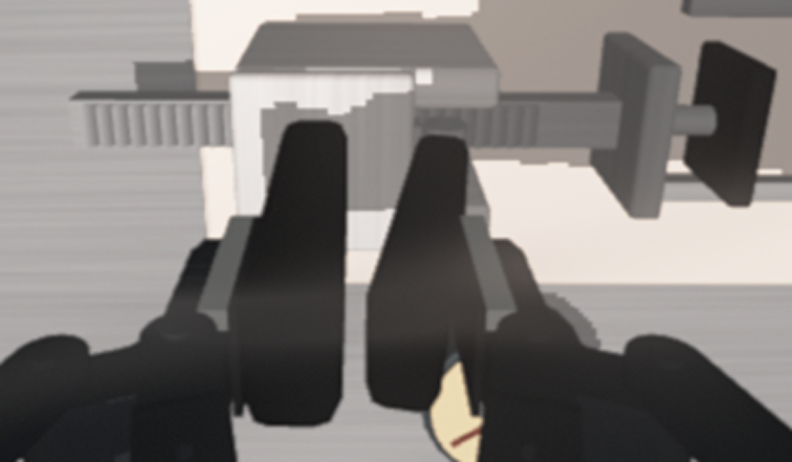

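```bash
cat > mb.py <<'E'
from m import *
P(meas('a4',(512,222),55),meas('a4',(192.7,233),42))
for a in (.30,.33,.36):
    l=.20-(.36-a)
    # lever top front corner
    y=-108-80*np.sin(l)+7*np.cos(l);z=78+80*np.cos(l)+7*np.sin(l)
    P(a,y,z,wp(np.load('a4.npy'),c2w(v[:3],(13,y,z)),v[3:]), wp(np.load('a4.npy'),c2w(v[:3],(0,-134,159)),v[3:]))
E
python3 mb.py
```

```text
[-21.4826  -7.1206] [  -9.0718 -223.456 ]
0.3 -112.23193719805046 158.19408149952062 [372.1009 378.9894] [317.0958 352.9701]
0.33 -114.63549455699277 158.03105779623382 [365.988 378.678] [317.0958 352.9701]
0.36 -117.0330804187162 157.79601154286476 [359.8847 378.2349] [317.0958 352.9701]
```

Stroke 2 gave 10 mm. The pad face is now at about -7.2, so five more full strokes should give roughly 11–12 mm of compression.

Emit:
apply_moves(steps=[[[0,0.001,0,0],[0,0.001,0,0],[0,0.001,0,0],[0,0.001,0,0],[0,0,0,0],[0,0,0,0],[0,0,0,0],[0,0,0,0],[0,0,0,0],[0,0,0,0]]], fingers=0.0854)

```text
time: 19.85
position: [0.576, -0.0937, 0.1333]
orientation: [-3.142, -0.0, 3.131]
contact_force: [-0.0, 0.1, 0.1]
gripper_width: 1.0
```

Emit:
apply_moves(steps=[[[0,-0.001,0,0],[0,-0.001,0,0],[0,-0.001,0,0],[0,-0.001,0,0],[0,0,0,0],[0,0,0,0],[0,0,0,0],[0,0,0,0],[0,0,0,0],[0,0,0,0]]], fingers=0.032)

```text
time: 20.85
position: [0.5765, -0.0984, 0.1353]
orientation: [-3.142, 0.002, 3.129]
contact_force: [-5.7, -5.1, 18.9]
gripper_width: 0.468
```

Emit:
apply_moves(steps=[[[0,0.001,0,0],[0,0.001,0,0],[0,0.001,0,0],[0,0.001,0,0],[0,0,0,0],[0,0,0,0],[0,0,0,0],[0,0,0,0],[0,0,0,0],[0,0,0,0]]], fingers=0.0854)

```text
time: 21.85
position: [0.576, -0.0937, 0.1333]
orientation: [3.142, -0.0, 3.131]
contact_force: [0.0, 0.2, -0.3]
gripper_width: 1.0
```

Emit:
apply_moves(steps=[[[0,-0.001,0,0],[0,-0.001,0,0],[0,-0.001,0,0],[0,-0.001,0,0],[0,0,0,0],[0,0,0,0],[0,0,0,0],[0,0,0,0],[0,0,0,0],[0,0,0,0]]], fingers=0.032)

```text
time: 22.85
position: [0.5765, -0.0984, 0.1353]
orientation: [-3.142, 0.002, 3.129]
contact_force: [-5.8, -5.7, 17.0]
gripper_width: 0.466
```

```bash
python3 look.py a5 w;python3 - <<'E'
import cv2
a=cv2.imread('pics/a5w.png')[190:320,180:640]
cv2.imwrite('pics/a5c.png',cv2.resize(a,None,fx=1.73,fy=1.73,interpolation=cv2.INTER_CUBIC))
E
```

```text
22.85 [ 0.5765 -0.0984  0.1353] [-3.1415  0.0017  3.1293] [-5.8046 -5.6577 17.0498] 0.4662911045268504
```

View pics/a5c.png

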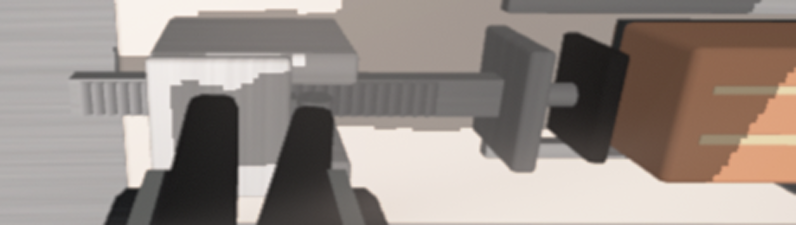

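```bash
cat > mc.py <<'E'
from m import *
P(meas('a5',(543,221.8),55),meas('a5',(221.6,232),42), wp(np.load('a5.npy'),c2w(v[:3],(-28,31,62)),v[3:]),'block rear',meas('a5',(180+697/1.73,190+47/1.73),62))
E
python3 mc.py
```

```text
[-21.6016  13.2238] [  -9.8071 -203.0079] [580.349  215.2825] block rear [-26.7691  32.9224]
```

Emit:
apply_moves(steps=[[[0,0.001,0,0],[0,0.001,0,0],[0,0.001,0,0],[0,0.001,0,0],[0,0,0,0],[0,0,0,0],[0,0,0,0],[0,0,0,0],[0,0,0,0],[0,0,0,0]]], fingers=0.0854)

```text
time: 23.95
position: [0.576, -0.0937, 0.1333]
orientation: [-3.142, 0.0, 3.131]
contact_force: [0.3, 0.1, 0.3]
gripper_width: 0.999
```

Emit:
apply_moves(steps=[[[0,-0.001,0,0],[0,-0.001,0,0],[0,-0.001,0,0],[0,-0.001,0,0],[0,0,0,0],[0,0,0,0],[0,0,0,0],[0,0,0,0],[0,0,0,0],[0,0,0,0]]], fingers=0.032)

```text
time: 24.95
position: [0.5765, -0.0984, 0.1353]
orientation: [-3.142, 0.002, 3.129]
contact_force: [-6.3, -5.7, 18.0]
gripper_width: 0.468
```

Emit:
apply_moves(steps=[[[0,0.001,0,0],[0,0.001,0,0],[0,0.001,0,0],[0,0.001,0,0],[0,0,0,0],[0,0,0,0],[0,0,0,0],[0,0,0,0],[0,0,0,0],[0,0,0,0]]], fingers=0.0854)

```text
time: 25.95
position: [0.576, -0.0937, 0.1333]
orientation: [-3.142, 0.0, 3.131]
contact_force: [-0.6, -0.5, 0.3]
gripper_width: 0.998
```

Emit:
apply_moves(steps=[[[0,-0.001,0,0],[0,-0.001,0,0],[0,-0.001,0,0],[0,-0.001,0,0],[0,0,0,0],[0,0,0,0],[0,0,0,0],[0,0,0,0],[0,0,0,0],[0,0,0,0]]], fingers=0.032)

```text
time: 26.95
position: [0.5765, -0.0984, 0.1353]
orientation: [-3.142, 0.002, 3.129]
contact_force: [-6.2, -5.8, 18.1]
gripper_width: 0.469
```

```bash
python3 look.py a6 w;python3 - <<'E'
import cv2
a=cv2.imread('pics/a6w.png')[190:320,180:640]
cv2.imwrite('pics/a6c.png',cv2.resize(a,None,fx=1.73,fy=1.73,interpolation=cv2.INTER_CUBIC))
E
```

```text
26.95 [ 0.5765 -0.0984  0.1353] [-3.1415  0.0017  3.1293] [-6.1842 -5.8308 18.0997] 0.4690793628641483
```

View pics/a6c.png

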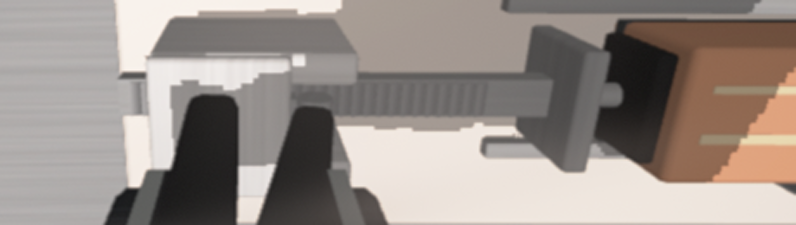

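```bash
cat > md.py <<'E'
from m import *
f=lambda x,y:(180+x/1.73,190+y/1.73)
P('pad',meas('a6',f(678,55),55),'bar',meas('a6',f(120,73),42))
for n,pl in [('a5',f(554,55)),('a6',f(609,50))]: P(n,'plate corner z59',meas(n,pl,59))
E
python3 md.py
```

```text
pad [-21.6762  32.2709] bar [  -9.7204 -183.3849]
a5 plate corner z59 [-22.7297 -17.1577]
a6 plate corner z59 [-24.7367   2.9856]
```

Jaw travel is about 76.6 mm, so the pad is just touching, with roughly 1 mm of compression. One more full stroke should give about 11 mm, half of the 22.

Emit:
apply_moves(steps=[[[0,0.001,0,0],[0,0.001,0,0],[0,0.001,0,0],[0,0.001,0,0],[0,0,0,0],[0,0,0,0],[0,0,0,0],[0,0,0,0],[0,0,0,0],[0,0,0,0]]], fingers=0.0854)

```text
time: 28.05
position: [0.576, -0.0937, 0.1333]
orientation: [-3.142, -0.0, 3.131]
contact_force: [0.6, 0.6, -0.5]
gripper_width: 1.0
```

Emit:
apply_moves(steps=[[[0,-0.001,0,0],[0,-0.001,0,0],[0,-0.001,0,0],[0,-0.001,0,0],[0,0,0,0],[0,0,0,0],[0,0,0,0],[0,0,0,0],[0,0,0,0],[0,0,0,0]]], fingers=0.032)

```text
time: 29.05
position: [0.5765, -0.0984, 0.1354]
orientation: [-3.142, 0.002, 3.129]
contact_force: [-6.2, -6.2, 20.3]
gripper_width: 0.47
```

```bash
python3 look.py a7 w;python3 - <<'E'
import cv2
a=cv2.imread('pics/a7w.png')[190:320,180:640]
cv2.imwrite('pics/a7c.png',cv2.resize(a,None,fx=1.73,fy=1.73,interpolation=cv2.INTER_CUBIC))
E
```

```text
29.05 [ 0.5765 -0.0984  0.1354] [-3.1415  0.0017  3.1293] [-6.2258 -6.2278 20.2877] 0.469880306375104
```

View pics/a7c.png

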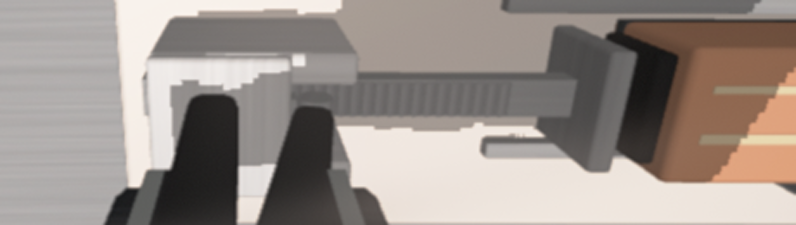

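View pics/a7.png

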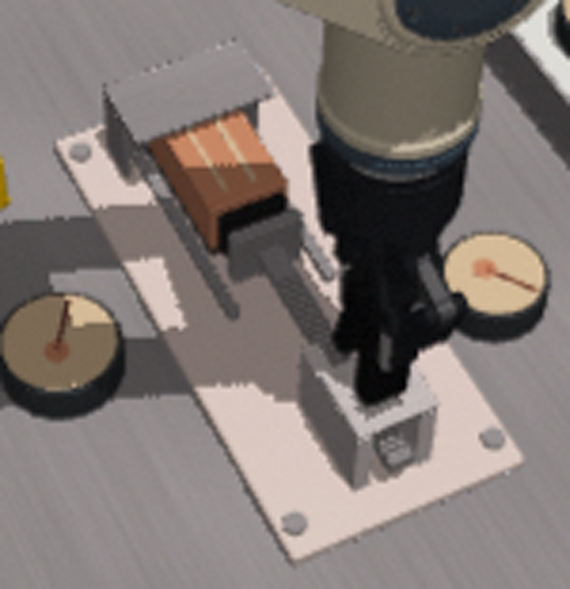

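```bash
cat > me.py <<'E'
from m import *
f=lambda x,y:(180+x/1.73,190+y/1.73)
P('pad',meas('a7',f(678,55),55),'bar',meas('a7',f(145,73),42),'plate',meas('a7',f(635,50),59),'block',meas('a7',f(697,47),62),meas('a7',f(679,56),62))
E
python3 me.py
```

```text
pad [-21.6794  32.2766] bar [  -9.7448 -173.1918] plate [-24.7603  12.658 ] block [-26.8026  32.9628] [-23.358   27.2264]
```

Compression is about 11–12 mm from the bar end and about 10.8 mm from the plate-to-pad gap, close to half. A quick look at the bystanders, then sign off while holding.

```bash
python3 - <<'E'
from h import *
im=get_image('top')[:,:,::-1];a=cv2.imread('pics/top0.png')
cv2.imwrite('pics/topend.png',im)
for n,(x,y) in dict(steak_a=(301,279),steak_b=(325,190),jar=(273,188),yellow=(245,289),red=(199,185),weight=(443,252),brush=(455,290),steak_c=(172,240),bowl=(152,289)).items():
    t=a[y-17:y+18,x-17:x+18];r=cv2.matchTemplate(im[y-27:y+28,x-27:x+28],t,cv2.TM_CCOEFF_NORMED)
    m=cv2.minMaxLoc(r);print(n,round(m[1],2),np.array(m[3])-10)
s=observe();print(s['time'],s['contact_force'],s['gripper_width'])
E
```

```text
steak_a 0.53 [0 0]
steak_b 0.74 [0 0]
jar 0.99 [0 0]
yellow 0.59 [  0 -10]
red 1.0 [0 0]
weight 0.99 [0 0]
brush 0.99 [0 0]
steak_c 1.0 [0 0]
bowl 0.98 [0 0]
29.2 [-5.8409 -6.6805 19.2555] 0.4708923428433298
```

View pics/topend.png

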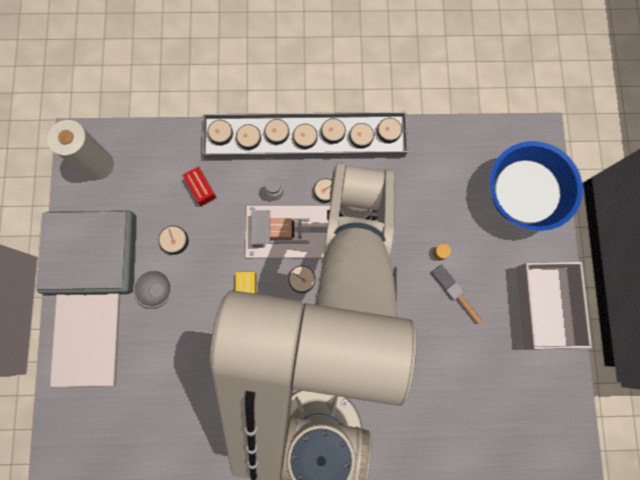

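Nothing has moved. The low match scores come from the arm's shadow and from the arm covering part of the view.

```bash
python3 -c "
from station import *
print(sign_off())"
```

```text
the job is handed in; nothing more can be done
None
```

I handed the job in at about 29.2 s, with the block home, the pad pressing on it, and the trigger still squeezed in.

- **Block:** I gripped it by its sides and slid it 37.6 mm along the guide until it stopped against the jaw at 24 N. The camera put its rear end at y≈30.5 mm, where home is 31.
- **Clamp:** I made seven squeezes, with six releases between them. The first advanced the jaw only about 6 mm; the others gave about 10 mm each.
- **Spring:** two checks put the compression at 11.8 mm and about 10.8 mm of the 22 mm. Both are close to half, within the quarter to three-quarters asked for.
- **Hold:** the fingers were at about 40 mm with 70 N grip set, and the wrist felt about 21 N.
- **Other things on the counter:** the jar, red block, weight, brush, steak_c and bowl matched the first picture with no shift. The arm or its shadow covered steak_a, steak_b and the yellow block, so those matched only weakly. By eye they stood where they started.
- **Disagreements:**
  - The pad's starting position first read as -28.6 mm and later as -23.5 mm. The bar-end reading supported -23.5, so I used that.
  - The last wrist pictures put the block's rear about 2 mm too far forward, within the calibration's error.

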